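# Stopper the canister in its tilting stand

## Robot

A 6-joint arm with a two-finger parallel gripper is mounted at the origin on a cart in front of the work surface, level with it; the furniture and walls round the work are solid. World frame = base frame: x ahead of the robot, y to its left, z up, the work surface at z = 0. Lengths are in mm, angles in degrees, forces in N, time in s.
With the tool pointing down it reaches from about 300 to 850 mm from the base axis. Payload 4.2 kg.
Tool frame: the origin (TCP) lies at the very end of the fingers, on their centre line; the grasp point (between the pads) lies 19 mm behind it; z points along the fingers, y is the direction in which the jaws open and shut (so a half turn about z gives the same grasp; the last joint's range is limited). The gripper opens to 91 mm and grips with 3 to 60 N. Pads are 32 mm wide; open, the fingers measure 118 mm over their backs; the gripper's body (76 mm by 178 mm) begins 60 mm behind the grasp point.
Start: joints at [69.385, 18.312, 89.639, -0, 72.044, -1.146], TCP at [191.65, 542.138, 213.976] pointing down, gripper open.
Joint ranges: [-177.97, 177.97], [-48.28, 115.42], [12.27, 149.76], [-77.06, 257.06], [2.81, 150.46], [-146.56, 146.56]. Speed limits (degrees/s): [147.25, 147.25, 180, 180, 180, 180].

## Interface

Orientations are given as [roll, pitch, yaw] about the fixed x, y, z axes, in that order (R = Rz(yaw) Ry(pitch) Rx(roll)).
In Python, from workcell import monitor, eyes, job gives the robot as it stands.
- The arm moves only by the tool move_arm, never from a script. Its argument "increments" is a list that holds one entry, the list of rows, each a list of 7 numbers: the opening, from 0 (shut) to 1 (fully open), then the shift along the tool's x, y, z in cm, then the turn, a rotation vector about the tool's x, y, z in rad. In form: [[[jaw, x, y, z, ax, ay, az], ...]]. A call has 1 to 12 rows; each row shifts and turns the pose as measured when the row begins, along the tool's axes as they then stand; what a row does not reach is not made up. A row lasts 1/8 s, in which the tool goes at most 62.5 mm and 10.7 degrees, less where a joint would pass 70% of its speed; a pose out of reach is approached as far as the arm can. A call is refused whole if a number of a shift passes 6.25 or a number of a turn 0.188, either way. A call with a gripper value outside its range is refused whole. The fingers move at their own pace and stop on an object; "force" is the grip in N (left out, the last holds). Time passes only in rows, so rows that do not move let the fingers close. It gives the time, the measured TCP pose, the force and the opening at its end, in the units of the state.
- monitor.state(): the state, without advancing time (a new reading comes with each control period).
- eyes.grab_frame(name): name is "scene" or "side" or "wrist"; returns a dict with "color" (400x640x3 uint8, red, green, blue), "z_map" (400x640 float32, mm along the optical axis (not along the pixel's ray), 0 where there is no reading), "camera_matrix" (3x3 intrinsics, pixels), "dist_coeffs" ([k1, k2, p1, p2, k3] as OpenCV has them; the pictures are not rectified), "rvec" (rotation vector, rad) and "tvec" (3), from world to camera coordinates, as OpenCV has them. Camera axes: x right, y down, z forward; pixel columns grow to the right and rows downward; lengths in mm; the calibration is good to about 2 mm. A picture is of the moment at which its call begins.
- job.job_done(): hands the job in, once; it reports no verdict.
The state is a dict: "time_s": time; "qpos": joint angles; "qvel": joint speeds; "effort": joint torques, N m; "ee_pos": TCP position; "ee_rot": TCP orientation; "force": force on the tool from outside, world axes, zero at the start; "torque": the same for the moment, N m; "gripper_width": finger opening in mm.
Only numpy, scipy, OpenCV 4.12 (cv2) and the standard library are available. Lean on these libraries where they do the work, as an engineer would, in place of code of your own. Each camera call takes 0.05 s, during which the arm holds its last target. There are 200 camera calls.

## Task

Take the smaller of the two rubber stoppers out of the wooden rack and set it into the neck of the tilted steel canister. The lug under its flange must find the notch in the neck: feel for it, turning the stopper without forcing it, until it drops fully home with its flange flat on the rim, then let go. Leave the canister at the tilt it has, the larger stopper in the rack, and the things round about where they are.

Things in the scene. Friction and masses are not known exactly. Their poses are not given: they have to be found in the camera images.
- small_stopper: the smaller black rubber stopper, plug down in either hole of the rack. Origin at the centre of its flange's underside; z points up its axis from plug to grip. Tapered plug below the origin, 28 mm long, 26 mm wide at the flange, 18 mm at the tip; a lug on its -x side. Flange 53 mm wide, z 0 to 5 mm, with a 7 mm tab on its edge over the lug. Round grip 22 mm wide, z 5 to 36 mm.
- lug (a point): outer end of the smaller stopper's one lug, middle of its lower edge: 22 mm from the stopper's axis towards its -x, 8 mm below the flange's underside. The lug is 7 mm wide and 8 mm deep, right under the flange. Axes as the stopper's.
- large_stopper: the larger black rubber stopper, in the other hole; too big for the neck, leave it. Same origin and axes; flange 64 mm wide, 5 mm thick, grip 32 mm wide and 40 mm tall, plug 38 mm wide at the flange and 28 mm long.
- rack: fixed wooden block 85 (x) x 180 (y) x 42 (z) mm with two through holes of 47 mm, 90 mm apart along its y axis (at y = +45 and -45 mm). Origin at the centre of its underside; its top is at z = 42 mm. The stoppers hang in it by their flanges.
- stand: fixed grey stand: base plate 120 (x) x 130 (y) x 10 (z) mm and two cheeks 115 mm tall at y = +56 and -56 mm, which carry the canister on pins along y, at z = 100 mm. Origin at the centre of its underside; the canister leans towards its -x.
- canister: steel canister 84 mm wide, 154 mm long, its neck 58 mm wide at the top, with a bore of 30 mm and 38 mm deep. It turns stiffly on the stand's pins (its y axis), leaning 0.2 to 0.5 rad to the stand's -x; some 15 N sideways at the neck shifts it, a push along the neck does not. Origin on the pins' axis; z points out of the neck.
- mouth (a point): centre of the neck's rim, a flat metal collar; 94 mm from the pins; axes as the canister's. One notch, 10 mm wide and 12 mm deep, runs from the bore out to 26 mm from the axis, somewhere within 0.75 rad either way round of the -x side; its place is not measured. With the lug on the collar the flange stands 8 mm above the rim; with the lug in the notch it lies on the rim.
- tape_measure: tape measure 84 x 36 x 60 mm standing on the bench; bystander. Origin at the centre of its underside.
- duct_tape: roll of grey duct tape, 103 mm wide, 48 mm tall, lying flat; bystander. Origin at the centre of its underside.
- small_jar: small jar with a green cap, 46 mm wide, 106 mm tall; bystander. Origin at the centre of its underside.
Not all that is in view belongs to the job. What is shaped like the small_stopper but green or white is not meant.

How it is judged:
By the outcome, as a careful person would: the job done as asked, in the order asked, and still so for the second after the job is handed in, with the robot touching nothing.
It also fails if it takes over 67 s, if anything falls off the work surface, if the arm or the gripper's body presses on something with over 40 N, if the wrist force passes 120 N, or if a joint passes its speed limit or range.

## Working session

There is one attempt and no reset: what is moved stays moved. The work goes in short steps, Python scripts to look and compute and a tool call to move; the robot and the scene stay as the last step left them, time stands still between calls to the robot, and variables do not carry over. Pictures are saved under pics/ and viewed, about 8 in all and at most 12, crops included, and the job is handed in when it is done.

Besides the shell and the picture viewer there is one more tool, called as a command line: name --argument value ..., lists and objects as JSON in quotes. move_arm: Moves the arm, as the interface text tells. Its arguments: {"type":"object","properties":{"increments":{"type":"array"},"force":{"type":"number"}},"required":["increments"]}

```bash
mkdir -p pics
cat > h.py <<'E'
import numpy as np, cv2, pickle
from scipy.spatial.transform import Rotation as R
def grab(n,save=None):
    from workcell import eyes
    f=eyes.grab_frame(n); 
    if save: cv2.imwrite(f'pics/{save}.png',f['color'][:,:,::-1]); pickle.dump(f,open(f'pics/{save}.pkl','wb'))
    return f
def load(s): return pickle.load(open(f'pics/{s}.pkl','rb'))
def ext(f): return cv2.Rodrigues(np.array(f['rvec'],float))[0],np.array(f['tvec'],float).ravel()
def cloud(f):
    h,w=f['z_map'].shape; K=np.array(f['camera_matrix'],float);D=np.array(f['dist_coeffs'],float)
    u,v=np.meshgrid(np.arange(w),np.arange(h))
    p=cv2.undistortPoints(np.stack([u,v],-1).reshape(-1,1,2).astype(float),K,D).reshape(h,w,2)
    z=f['z_map'].astype(float); c=np.dstack([p[...,0]*z,p[...,1]*z,z]); r,t=ext(f)
    P=(c-t)@r; P[z==0]=np.nan; return P
def proj(f,X):
    return cv2.projectPoints(np.array(X,float).reshape(-1,3),np.array(f['rvec'],float),np.array(f['tvec'],float),np.array(f['camera_matrix'],float),np.array(f['dist_coeffs'],float))[0].reshape(-1,2)
E
python3 - <<'E'
from h import *
for n in ['scene','side','wrist']:
    f=grab(n,n+'0'); r,t=ext(f); print(n,(-r.T@t).round(),r[2].round(2))
a=cv2.imread('pics/scene0.png');b=cv2.imread('pics/side0.png')
from workcell import monitor; print(monitor.state())
E
```

```text
scene [-391. -595.  909.] [ 0.69  0.45 -0.57]
side [349. 683. 710.] [ 0.2  -0.73 -0.65]
wrist [122. 567. 385.] [ 0.25 -0.09 -0.97]
{'time_s': 0.15, 'qpos': array([ 6.93852594e+01,  1.83431935e+01,  8.96895558e+01, -2.78305032e-04,
        7.20436169e+01, -1.14650878e+00]), 'qvel': array([-0.03297448, -0.15474829, -0.2467956 ,  0.01851396,  0.09584751,
       -0.03290857]), 'effort': array([ 4.19172047e-04, -4.12774193e+01, -2.32154846e+01,  7.27147562e-02,
        4.33719205e-02, -7.02472585e-05]), 'ee_pos': array([191.51368629, 541.77456224, 213.31913292]), 'ee_rot': array([-1.79923644e+02, -1.26342999e-03,  1.60531853e+02]), 'force': array([-0.35825273,  0.20421552, -0.52954361]), 'torque': array([ 0.03333375, -0.0204562 ,  0.00393087]), 'gripper_width': 91.07788655109132}
```

View pics/scene0.png

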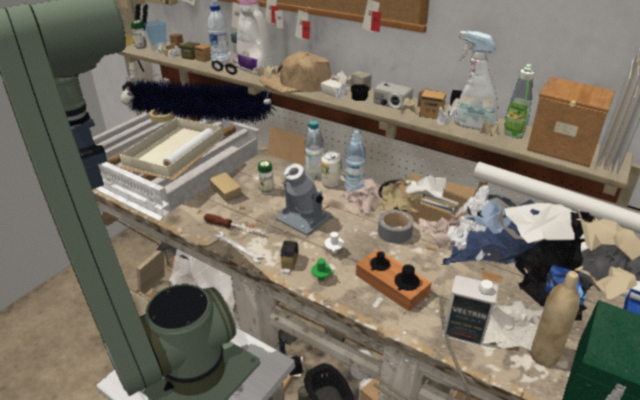

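View pics/side0.png

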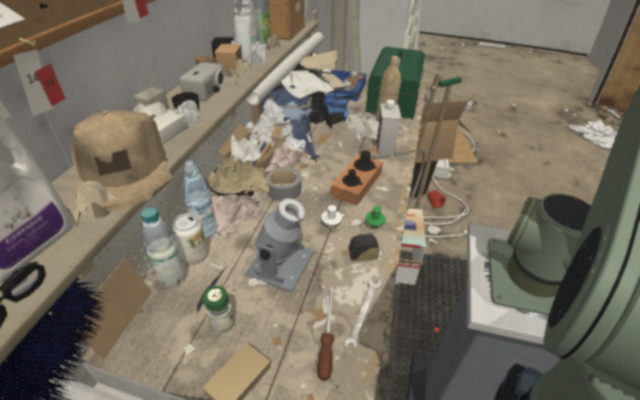

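The scene picture shows the rack with black stoppers at (380,261) and (407,275), green at (321,268) and white at (334,242) as decoys, and the canister at (298,185). In the side picture the stoppers are at (352,178) and (365,160), green at (375,216), white at (332,215), and the mouth at (291,211). The smaller black one looks to be scene (380,261). I'll check that in a crop.

Run:
```python
from h import *
a=cv2.imread('pics/scene0.png');b=cv2.imread('pics/side0.png')
c=lambda i,x,y,w,h,W,H:cv2.resize(i[y:y+h,x:x+w],(W,H),interpolation=cv2.INTER_CUBIC)
top=np.hstack([c(a,350,240,90,70,400,300),c(b,320,140,80,60,400,300)])
bot=np.hstack([c(a,255,150,100,75,400,300),c(b,240,190,80,60,400,300)])
cv2.imwrite('pics/crop0.png',np.vstack([top,bot]))
for n,pts in [('scene0',[(380,257),(407,270),(381,265),(408,281),(392,279),(296,172),(300,190)]),('side0',[(352,174),(366,154),(291,211),(352,184),(366,166),(349,190)])]:
    P=cloud(load(n)); print(n,[(p,P[p[1],p[0]].round(0).tolist()) for p in pts])
```

```text
scene0 [((380, 257), [480.0, -194.0, 71.0]), ((407, 270), [458.0, -279.0, 86.0]), ((381, 265), [481.0, -198.0, 46.0]), ((408, 281), [452.0, -287.0, 58.0]), ((392, 279), [454.0, -244.0, 41.0]), ((296, 172), [581.0, 139.0, 164.0]), ((300, 190), [548.0, 103.0, 133.0])]
side0 [((352, 174), [487.0, -182.0, 72.0]), ((366, 154), [465.0, -271.0, 86.0]), ((291, 211), [566.0, 103.0, 157.0]), ((352, 184), [482.0, -170.0, 47.0]), ((366, 166), [460.0, -263.0, 50.0]), ((349, 190), [486.0, -147.0, 42.0])]
```

View pics/crop0.png

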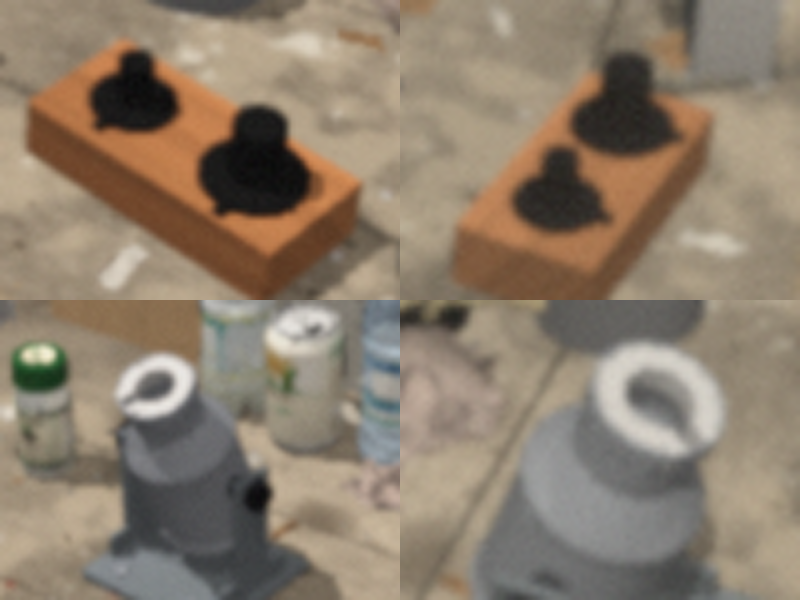

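The crop confirms it: the small stopper is at scene (380,261) / side (352,178), near world (482,-190). The notch shows in the rim at about scene (287,175.5) and side (299,217). Next I'll fit the rim, tab and rack.

```bash
cat >> h.py <<'E'
def plan(p1,R1,n,jaw,p0=None,R0=None):
    """rows from the present (or given) pose to p1,R1; prints them, returns end pose"""
    if p0 is None:
        from workcell import monitor
        s=monitor.state(); p0=s['ee_pos']; R0=R.from_euler('xyz',s['ee_rot'],degrees=True)
    w=(R0.inv()*R1).as_rotvec(); d=(np.array(p1)-p0)/n; rows=[]
    for i in range(n):
        Ri=R0*R.from_rotvec(w*i/n); rows.append([jaw]+[round(float(x),2) for x in Ri.inv().apply(d)/10]+[round(float(x),3) for x in w/n])
    print('[['+',\n'.join(map(str,rows))+']]'); return np.array(p1),R1
E
python3 - <<'E'
from h import *
for n,(x0,x1,y0,y1) in [('scene0',(282,306,163,182)),('side0',(276,306,196,226))]:
    f=load(n);P=cloud(f);I=f['color'].astype(int)
    m=np.zeros(P.shape[:2],bool); m[y0:y1,x0:x1]=True; m&=I.min(2)>165
    v,u=np.nonzero(m); q=P[m]; q=q[~np.isnan(q[:,0])]
    print(n,m.sum(),np.percentile(q,[5,50,95],axis=0).round(1).tolist())
    for _ in range(5):
        c=np.median(q,0); c=q.mean(0); U,S,V=np.linalg.svd(q-c); nn=V[2]*np.sign(V[2][2]); d=(q-c)@nn; q=q[abs(d)<max(2*d.std(),1.5)]
    print('plane',c.round(1),nn.round(3),d.std().round(2),len(q), 'tilt',np.arccos(nn[2]).round(3))
    # stand base plate: points near z=10
    b=P[(P[...,2]>5)&(P[...,2]<15)&(abs(P[...,0]-560)<130)&(abs(P[...,1]-100)<130)]
    print('base',len(b),b.min(0).round() if len(b) else '',b.max(0).round() if len(b) else '')
    # rack top by colour
    t=(abs(P[...,2]-42)<5)&(I[...,0]-I[...,2]>50)&(abs(P[...,0]-470)<130)&(abs(P[...,1]+230)<160)
    r=cv2.minAreaRect(P[t][:,:2].astype(np.float32)); print('rack',r, cv2.boxPoints(r).round().tolist(), np.median(P[t][:,2]))
    bl=(I.max(2)<70)&(abs(P[...,0]-481)<40)&(abs(P[...,1]+190)<40)&(P[...,2]>40)
    g=P[bl&(P[...,2]>60)]; k=P[bl&(P[...,2]<54)]; print('grip',g.mean(0).round(1),len(g),'flange',k.mean(0).round(1),len(k),g[:,2].max())
E
```

```text
scene0 155 [[533.0, 104.9, 99.2], [560.5, 130.1, 184.1], [649.6, 217.2, 193.2]]
plane [569.8 139.3 173.7] [0.056 0.594 0.802] 10.58 154 tilt 0.64
base 632 [430. -29.   5.] [673. 229.  15.]
rack ((475.36279296875, -234.81472778320312), (182.71546936035156, 90.58349609375), 76.05201721191406) [[409.0, -313.0], [497.0, -334.0], [541.0, -157.0], [453.0, -135.0]] 40.910619048261026
grip [ 481.8 -192.7   72.3] 56 flange [ 479.2 -194.4   46.8] 155 80.14061662440785
side0 266 [[534.8, 104.5, 177.2], [557.7, 126.7, 187.0], [576.6, 151.5, 195.5]]
plane [557.  127.1 187. ] [-0.392  0.039  0.919] 0.75 225 tilt 0.405
base 1352 [431. -30.   5.] [687. 230.  15.]
rack ((478.44610595703125, -233.51788330078125), (184.28463745117188, 86.27760314941406), 76.4014663696289) [[415.0, -313.0], [499.0, -333.0], [542.0, -154.0], [458.0, -134.0]] 41.86631995982404
grip [ 488.2 -182.7   70.6] 48 flange [ 487.6 -181.2   47.5] 101 80.04719299793679
```

Run:
```python
from h import *
plan([564,124,285],R.from_euler('xyz',[180,0,160.5],degrees=True),12,1)
```

```text
[[[1, -4.09, -2.25, -0.59, -0.0, -0.0, 0.0],
[1, -4.09, -2.25, -0.59, -0.0, -0.0, 0.0],
[1, -4.09, -2.25, -0.59, -0.0, -0.0, 0.0],
[1, -4.09, -2.25, -0.6, -0.0, -0.0, 0.0],
[1, -4.09, -2.25, -0.6, -0.0, -0.0, 0.0],
[1, -4.09, -2.25, -0.6, -0.0, -0.0, 0.0],
[1, -4.09, -2.25, -0.6, -0.0, -0.0, 0.0],
[1, -4.09, -2.25, -0.6, -0.0, -0.0, 0.0],
[1, -4.09, -2.25, -0.6, -0.0, -0.0, 0.0],
[1, -4.09, -2.25, -0.6, -0.0, -0.0, 0.0],
[1, -4.09, -2.25, -0.6, -0.0, -0.0, 0.0],
[1, -4.09, -2.25, -0.6, -0.0, -0.0, 0.0]]]
```

move_arm --increments '[[[1,-3,-1.6,-2.5,0,0,0],[1,-4.1,-2.3,-2.5,0,0,0],[1,-4.1,-2.3,-1.5,0,0,0],[1,-4.1,-2.3,-0.7,0,0,0],[1,-4.1,-2.3,0,0,0,0],[1,-4.1,-2.3,0,0,0,0],[1,-4.1,-2.3,0,0,0,0],[1,-4.1,-2.3,0,0,0,0],[1,-4.1,-2.3,0,0,0,0],[1,-4.1,-2.3,0,0,0,0],[1,-4.1,-2.3,0,0,0,0],[1,-4.1,-2.3,0,0,0,0]]]'

```text
time_s: 1.65
ee_pos: [564.8, 117.3, 285.2]
ee_rot: [-179.7, -0.1, 160.9]
force: [0.2, 0.4, -0.5]
gripper_width: 91.3
```

Run:
```python
from h import *
f=grab('wrist','w1'); print(proj(f,[[557,127,187]]), ext(f)[1])
cv2.imwrite('pics/w1b.png',cv2.resize(cv2.imread('pics/w1.png'),(800,500)))
```

```text
[[326.00387066 188.03095555]] [-295.07978418 -526.851389    333.06540824]
```

View pics/w1b.png

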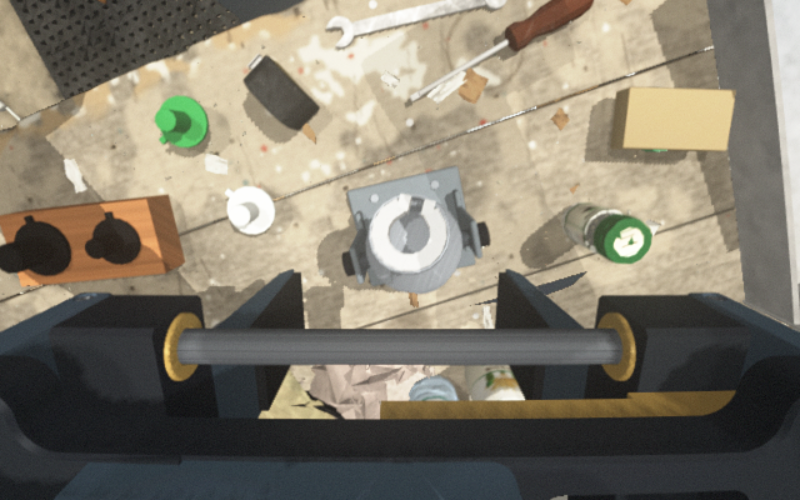

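The wrist view shows the mouth at (326,186) in 640 px coordinates, with the notch near (333,162). The small stopper is at about (96,190), with its tab towards (72,198). I'll rectify the rim plane and the flange plane for measuring.

```bash
cat >> h.py <<'E'
def topview(f,o,ex,ey,half=40,s=5):
    n=int(2*half*s); a=(np.arange(n)-n/2)/s
    X,Y=np.meshgrid(a,-a); W=np.array(o)+X[...,None]*ex+Y[...,None]*ey
    m=proj(f,W.reshape(-1,3)).reshape(n,n,2).astype(np.float32)
    return cv2.remap(f['color'][:,:,::-1].copy(),m[...,0],m[...,1],cv2.INTER_CUBIC)
def rimplane(f,c,rad=45):
    P=cloud(f);I=f['color'].astype(int)
    q=P[(np.linalg.norm(P-c,axis=-1)<rad)&(I.min(2)>165)&(abs(P[...,2]-c[2])<18)]
    for _ in range(6):
        c=q.mean(0); V=np.linalg.svd(q-c)[2]; nn=V[2]*np.sign(V[2][2]); d=(q-c)@nn; q=q[abs(d)<max(2*d.std(),1)]
    return c,nn,d.std(),len(q)
E
python3 - <<'E'
from h import *
for n in ['w1','side0']:
    f=load(n); c,nn,s,k=rimplane(f,np.array([557,127,187.])); print(n,c.round(1),nn.round(3),round(s,2),k,'tilt',np.arccos(nn[2]).round(3),'az',np.degrees(np.arctan2(nn[1],nn[0])).round(1))
nn=np.array([-.392,.039,.919]);nn/=np.linalg.norm(nn)
ey=np.cross(nn,[1,0,0]);ey/=np.linalg.norm(ey);ex=np.cross(ey,nn)
ims=[]
for n in ['w1','side0']:
    f=load(n); v=topview(f,[557,127,187],ex,ey); 
    g=v.min(2)>150; yy,xx=np.nonzero(g); r=np.hypot(xx-200,yy-200); 
    (cx,cy),rr=cv2.minEnclosingCircle(np.c_[xx,yy][r<190].astype(np.float32)); print(n,(cx-200)/5,-(cy-200)/5,rr/5)
    ims.append(v)
f=load('w1'); X=np.array([1.,0,0]);Y=np.array([0,1.,0])
ims.append(topview(f,[488,-190,47],X,Y)); ims.append(topview(load('scene0'),[488,-190,47],X,Y))
for v in ims: 
    for k in range(0,400,50): cv2.line(v,(k,0),(k,6),(0,0,255),1);cv2.line(v,(0,k),(6,k),(0,0,255),1)
    cv2.drawMarker(v,(200,200),(0,0,255),0,10)
cv2.imwrite('pics/top1.png',cv2.resize(np.vstack([np.hstack(ims[:2]),np.hstack(ims[2:])]),(600,600),interpolation=cv2.INTER_AREA))
P=cloud(f);I=f['color'].astype(int)
bl=(I.max(2)<70)&(abs(P[...,0]-485)<45)&(abs(P[...,1]+190)<45)
for a,b in [(43,54),(72,90)]:
    q=P[bl&(P[...,2]>a)&(P[...,2]<b)]; print(a,len(q),q.mean(0).round(1), cv2.minEnclosingCircle(q[:,:2].astype(np.float32)))
E
```

```text
w1 [555.9 128.2 188.3] [-0.38   0.038  0.924] 0.56 1949 tilt 0.392 az 174.3
side0 [557.1 127.  187. ] [-0.392  0.043  0.919] 0.71 222 tilt 0.405 az 173.8
w1 0.0 -0.0 37.998968505859374
side0 -1.66517333984375 0.6014556884765625 29.09001770019531
43 752 [ 489.4 -183.    48.1] ((486.2281494140625, -190.73326110839844), 29.624380111694336)
72 259 [ 489.2 -186.2   77.9] ((488.76068115234375, -188.4053497314453), 11.795987129211426)
```

View pics/top1.png

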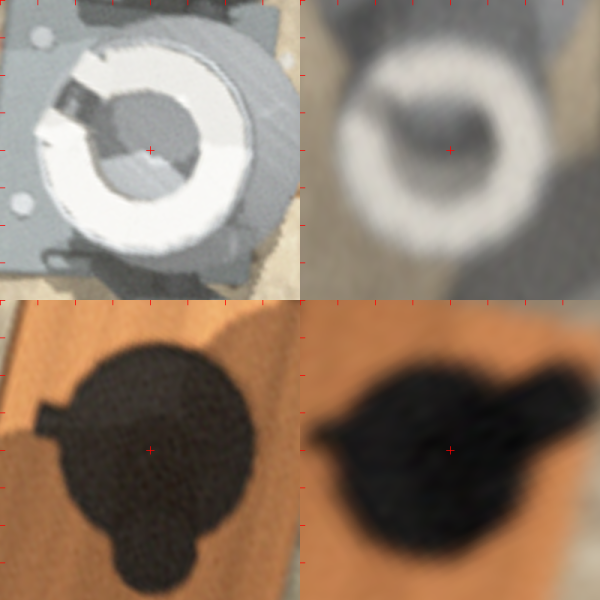

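Readings from the rectified view:
- **Small stopper:** axis near (489.4,-188.2), tab azimuth about 169°, with scene and wrist agreeing on the direction.
- **Notch:** about 145° in the rim plane.
- **Tilt:** 0.39–0.405 rad.

Next I'll move above the stopper.

Run:
```python
from h import *
plan([489,-188,150],R.from_euler('xyz',[180,0,76],degrees=True),12,0.6)
```

```text
[[[0.6, -0.2, -2.57, 1.14, -0.0, 0.001, 0.123],
[0.6, -0.51, -2.53, 1.14, -0.0, 0.001, 0.123],
[0.6, -0.82, -2.45, 1.14, -0.0, 0.001, 0.123],
[0.6, -1.12, -2.33, 1.14, -0.0, 0.001, 0.123],
[0.6, -1.4, -2.17, 1.14, -0.0, 0.001, 0.123],
[0.6, -1.65, -1.99, 1.14, -0.0, 0.001, 0.123],
[0.6, -1.89, -1.77, 1.13, -0.0, 0.001, 0.123],
[0.6, -2.09, -1.52, 1.13, -0.0, 0.001, 0.123],
[0.6, -2.26, -1.26, 1.13, -0.0, 0.001, 0.123],
[0.6, -2.4, -0.97, 1.13, -0.0, 0.001, 0.123],
[0.6, -2.5, -0.67, 1.13, -0.0, 0.001, 0.123],
[0.6, -2.57, -0.36, 1.12, -0.0, 0.001, 0.123]]]
```

move_arm --increments '[[[0.6,-0.2,-2.6,0,0,0,0.123],[0.6,-0.5,-2.5,0.3,0,0,0.123],[0.6,-0.8,-2.5,0.5,0,0,0.123],[0.6,-1.1,-2.3,1.0,0,0,0.123],[0.6,-1.4,-2.2,1.3,0,0,0.123],[0.6,-1.7,-2.0,1.5,0,0,0.123],[0.6,-1.9,-1.8,1.5,0,0,0.123],[0.6,-2.1,-1.5,1.5,0,0,0.123],[0.6,-2.3,-1.3,1.5,0,0,0.123],[0.6,-2.4,-1.0,1.5,0,0,0.123],[0.6,-2.5,-0.7,1.5,0,0,0.123],[0.6,-2.6,-0.4,1.5,0,0,0.123]]]'

```text
time_s: 3.2
ee_pos: [476.6, -195.8, 144.1]
ee_rot: [-179.9, 0.5, 73.3]
force: [-0.2, 0.4, -0.0]
gripper_width: 54.7
```

Run:
```python
from h import *
f=grab('wrist','w2'); X=np.array([1.,0,0]);Y=np.array([0,1.,0])
a=topview(f,[489,-188,47],X,Y);b=topview(f,[489,-188,78],X,Y)
for v in (a,b):
    for k in range(0,400,50): cv2.line(v,(k,0),(k,6),(0,0,255),1);cv2.line(v,(0,k),(6,k),(0,0,255),1)
    cv2.drawMarker(v,(200,200),(0,0,255),0,10)
cv2.imwrite('pics/top2.png',np.hstack([a,b]))
P=cloud(f);I=f['color'].astype(int)
bl=(I.max(2)<70)&(abs(P[...,0]-485)<45)&(abs(P[...,1]+190)<40)
for lo,hi in [(43,54),(72,90)]:
    q=P[bl&(P[...,2]>lo)&(P[...,2]<hi)]; print(lo,len(q),q.mean(0).round(1), cv2.minEnclosingCircle(q[:,:2].astype(np.float32)))
from workcell import monitor; print(monitor.state()['qpos'].round(1))
```

```text
43 5 [ 493.8 -212.7   47.9] ((493.9475402832031, -212.96737670898438), 3.4981019496917725)
72 2 [ 484.5 -180.2   76.3] ((484.494873046875, -180.2234649658203), 3.481419801712036)
[-23.5  16.4 103.6  -0.8  60.2  -6.1]
```

View pics/top2.png

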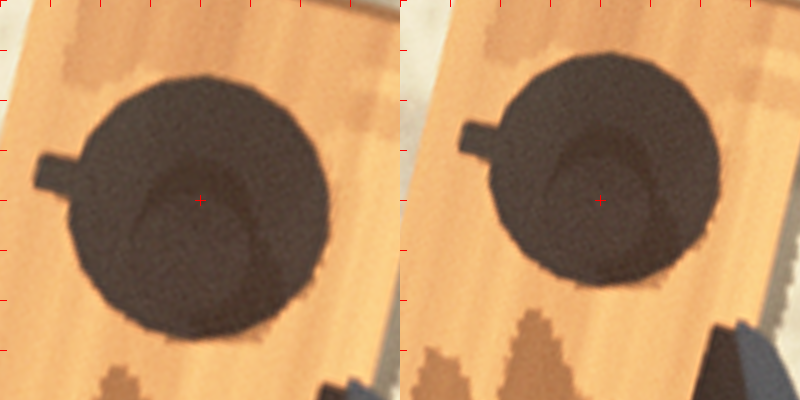

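The flange centre is at (488.8,-189.3) and the grip at about (489,-188.6). The tab azimuth is 167.5°. I'll descend now.

Run:
```python
from h import *
r=R.from_euler('xyz',[180,0,73.5],degrees=True)
a,b=plan([489,-189,112],r,3,0.6); plan([489,-189,50],r,4,0.6,a,b)
```

```text
[[[0.6, 0.44, 0.38, 1.0, -0.002, 0.004, -0.003],
[0.6, 0.43, 0.38, 1.0, -0.002, 0.004, -0.003],
[0.6, 0.43, 0.38, 1.0, -0.002, 0.004, -0.003]]]
[[[0.6, 0.0, -0.0, 1.55, 0.0, 0.0, 0.0],
[0.6, 0.0, -0.0, 1.55, 0.0, 0.0, 0.0],
[0.6, 0.0, -0.0, 1.55, 0.0, 0.0, 0.0],
[0.6, 0.0, -0.0, 1.55, 0.0, 0.0, 0.0]]]
```

move_arm --increments '[[[0.6,0.44,0.38,1.0,0,0,0],[0.6,0.43,0.38,1.0,0,0,0],[0.6,0.43,0.38,1.0,0,0,0],[0.6,0,0,1.5,0,0,0],[0.6,0,0,1.5,0,0,0],[0.6,0,0,1.0,0,0,0],[0.6,0,0,0,0,0,0]]]'

```text
time_s: 4.12
ee_pos: [490.4, -185.5, 66.8]
ee_rot: [-179.6, 0.6, 73.4]
force: [0.2, 0.0, 0.1]
gripper_width: 54.7
```

move_arm --increments '[[[0.6,-0.38,-0.03,0.8,0,0,0],[0.6,0,0,0.8,0,0,0],[0.6,0,0,0,0,0,0]]]'

```text
time_s: 4.5
ee_pos: [489.3, -189.7, 50.4]
ee_rot: [-179.7, 0.6, 73.4]
force: [-0.7, -0.9, -0.8]
gripper_width: 54.8
```

move_arm --increments '[[[0.3,0,0,0,0,0,0],[0.2,0,0,0,0,0,0],[0.1,0,0,0,0,0,0],[0.1,0,0,0,0,0,0],[0.1,0,0,0,0,0,0],[0.1,0,0,0,0,0,0]]]' --force 30

```text
time_s: 5.25
ee_pos: [489.8, -189.9, 51.1]
ee_rot: [-179.8, 0.6, 73.4]
force: [-0.7, 0.6, -0.9]
gripper_width: 21.2
```

```bash
cat >> h.py <<'E'
n_=np.array([-.386,.040,.922]);n_/=np.linalg.norm(n_)
ey=np.cross(n_,[1,0,0]);ey/=np.linalg.norm(ey);ex=np.cross(ey,n_)
M=np.array([555.6,127.1,186.6])
def pose(h,ang,off=9.,m=M,lugt=94.3,tcpoff=0):
    """tool pose with stopper flange underside h above the rim, lug at ang (deg, in ex,ey)"""
    a=np.radians(ang+0-lugt); tx=np.cos(a)*ex+np.sin(a)*ey; tz=-n_
    return m+n_*(h+off), R.from_matrix(np.c_[tx,np.cross(tz,tx),tz])
E
python3 - <<'E'
from h import *
for n,m,zz in [('w1',M,0),('w1',M+n_*1.5,1.5),('side0',M,0)]:
    f=load(n); v=topview(f,m,ex,ey).min(2).astype(float)
    g=cv2.GaussianBlur(v,(0,0),2)
    # centre: outer-edge scan
    pts=[]
    for t in np.radians(np.arange(0,360,5)):
        r=np.arange(22,36,.2); pr=g[np.clip((200-5*r*np.sin(t)).astype(int),0,399),np.clip((200+5*r*np.cos(t)).astype(int),0,399)]
        k=np.argmin(np.diff(pr)); pts.append([r[k]*np.cos(t),r[k]*np.sin(t)])
    pts=np.array(pts)
    c=np.zeros(2)
    from scipy.optimize import least_squares
    s=least_squares(lambda p:np.hypot(*(pts-p[:2]).T)-p[2],[0,0,29],loss='soft_l1',f_scale=.5).x
    t=np.radians(np.arange(100,200)); r=22
    pr=g[(200-5*(s[1]+r*np.sin(t))).astype(int),(200+5*(s[0]+r*np.cos(t))).astype(int)]
    w=np.clip(0.85*np.median(pr)-pr,0,None); print(n,zz,s.round(2),'notch',(w*np.degrees(t)).sum()/w.sum())
p,r=pose(45,145); print(p,r.as_euler('xyz',degrees=True))
E
```

```text
w1 0 [-0.48  0.13 27.92] notch 142.25023811255275
w1 1.5 [-0.13  0.12 27.76] notch 142.29469447182308
side0 0 [-0.41  0.39 27.98] notch 145.5651039737557
[534.76308335 129.25926597 236.37108071] [160.53389131 -12.15936596  53.29195097]
```

move_arm --increments '[[[0.1,0,0,-1.5,0,0,0],[0.1,0,0,-2.5,0,0,0],[0.1,0,0,-3,0,0,0],[0.1,0,0,-3,0,0,0],[0.1,0,0,-3,0,0,0]]]'

```text
time_s: 5.88
ee_pos: [489.6, -188.2, 186.6]
ee_rot: [-179.6, 0.6, 73.4]
force: [0.3, -0.4, -1.0]
gripper_width: 21.0
```

```bash
sed -i 's/^M=.*/M=np.array([555.2,127.3,186.5])/' h.py
python3 - <<'E'
from h import *
p,r=pose(60,144); plan(p,r,12,0.1)
E
```

```text
[[[0.1, 2.63, -0.45, -0.55, -0.031, 0.014, 0.033],
[0.1, 2.62, -0.52, -0.53, -0.031, 0.014, 0.033],
[0.1, 2.61, -0.59, -0.51, -0.031, 0.014, 0.033],
[0.1, 2.6, -0.66, -0.5, -0.031, 0.014, 0.033],
[0.1, 2.58, -0.73, -0.48, -0.031, 0.014, 0.033],
[0.1, 2.56, -0.8, -0.47, -0.031, 0.014, 0.033],
[0.1, 2.54, -0.87, -0.47, -0.031, 0.014, 0.033],
[0.1, 2.51, -0.94, -0.46, -0.031, 0.014, 0.033],
[0.1, 2.49, -1.01, -0.46, -0.031, 0.014, 0.033],
[0.1, 2.46, -1.08, -0.46, -0.031, 0.014, 0.033],
[0.1, 2.43, -1.15, -0.46, -0.031, 0.014, 0.033],
[0.1, 2.39, -1.22, -0.46, -0.031, 0.014, 0.033]]]
```

move_arm --increments '[[[0.1,2.0,-0.3,-1.5,-0.031,0.014,0.033],[0.1,2.6,-0.5,-1.2,-0.031,0.014,0.033],[0.1,2.6,-0.6,-1.0,-0.031,0.014,0.033],[0.1,2.6,-0.7,-0.7,-0.031,0.014,0.033],[0.1,2.6,-0.7,-0.5,-0.031,0.014,0.033],[0.1,2.6,-0.8,-0.4,-0.031,0.014,0.033],[0.1,2.5,-0.9,-0.2,-0.031,0.014,0.033],[0.1,2.5,-0.9,-0.2,-0.031,0.014,0.033],[0.1,2.5,-1.0,-0.1,-0.031,0.014,0.033],[0.1,2.5,-1.1,-0.1,-0.031,0.014,0.033],[0.1,2.2,-1.1,0,-0.031,0.014,0.033],[0.1,0,0,0,0,0,0]]]'

```text
time_s: 7.38
ee_pos: [529.7, 102.7, 270.8]
ee_rot: [160.9, -12.4, 53.8]
force: [-0.4, 0.1, -0.8]
gripper_width: 21.3
```

Run:
```python
from h import *
p,r=pose(40,144); print(p); plan(p,r,3,0.1)
f=grab('side','s3'); i=cv2.imread('pics/s3.png'); g=grab('wrist','w3')
q=proj(f,M)[0].astype(int); print(q)
a=cv2.resize(i[q[1]-60:q[1]+30,q[0]-60:q[0]+60],(800,600),interpolation=cv2.INTER_CUBIC)
b=cv2.imread('pics/w3.png')
cv2.imwrite('pics/v3.png',np.vstack([cv2.resize(a,(480,360)),cv2.resize(b,(480,240))]) if 0 else np.hstack([cv2.resize(a,(400,300)),cv2.resize(b,(400,300))]))
```

```text
[536.29242748 129.25933394 231.66264731]
[[[0.1, 0.54, -0.8, 1.26, -0.003, -0.002, 0.008],
[0.1, 0.54, -0.81, 1.26, -0.003, -0.002, 0.008],
[0.1, 0.54, -0.82, 1.26, -0.003, -0.002, 0.008]]]
[291 208]
```

View pics/v3.png

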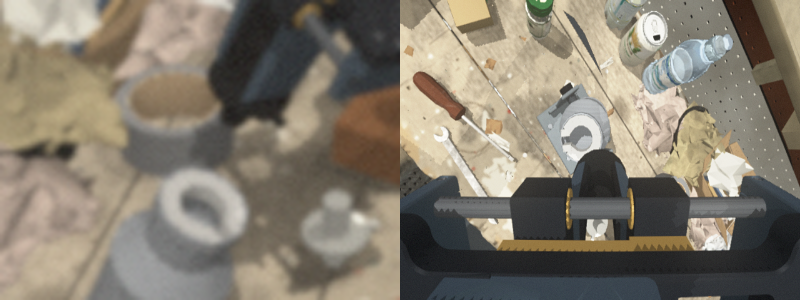

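The side crop shows the stopper still short of the mouth, as the numbers say. The wrist view shows the rim and the black stopper held in the jaws. I'll continue to 40 mm above the rim.

move_arm --increments '[[[0.1,0.8,-1.2,0.5,-0.003,-0.002,0.008],[0.1,0.8,-1.2,1.0,-0.003,-0.002,0.008],[0.1,0,0,1.0,0,0,0.005],[0.1,0,0,0,0,0,0],[0.1,0,0,0,0,0,0]]]'

```text
time_s: 8.1
ee_pos: [532.8, 123.0, 244.4]
ee_rot: [160.8, -12.5, 52.1]
force: [-0.1, -0.3, -1.4]
gripper_width: 20.8
```

Run:
```python
from h import *
p,r=pose(40,144); print(p); plan(p,r,1,0.1)
f=grab('side','s4'); g=grab('scene','c4'); 
ims=[]
for n,f in (('s4',f),('c4',g)):
    q=proj(f,M+n_*25)[0].astype(int); i=f['color'][:,:,::-1]; 
    ims.append(cv2.resize(i[q[1]-30:q[1]+30,q[0]-40:q[0]+40],(400,300),interpolation=cv2.INTER_CUBIC))
    # axis overlay
    pts=(proj(f,[M,M+n_*90])-(q-[40,30]))*5
    cv2.line(ims[-1],tuple(map(int,pts[0])),tuple(map(int,pts[1])),(0,0,255),1)
cv2.imwrite('pics/v4.png',np.hstack(ims))
```

```text
[536.29242748 129.25933394 231.66264731]
[[[0.1, 0.41, -0.56, 1.28, 0.001, 0.001, -0.004]]]
```

View pics/v4.png

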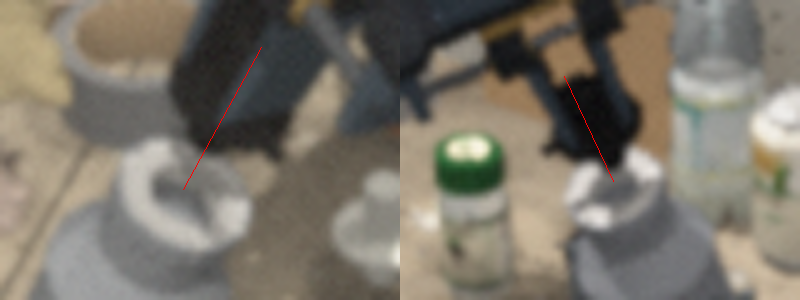

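The side and scene crops show the stopper just short of the mouth, and its tab faces the notch. The axis overlay agrees with the numbers, with 7 mm of lateral correction left. I'll centre it, then enter.

move_arm --increments '[[[0.1,0.41,-0.56,0.4,0,0,-0.004],[0.1,0,0,0,0,0,0]]]'

```text
time_s: 8.45
ee_pos: [533.0, 129.9, 240.1]
ee_rot: [160.7, -12.5, 52.3]
force: [-0.6, 0.2, -0.7]
gripper_width: 21.1
```

```bash
cat > st.py <<'E'
from h import *
from workcell import monitor
import sys
s=monitor.state(); p=s['ee_pos']; r=R.from_euler('xyz',s['ee_rot'],degrees=True)
h=(p-M)@n_-9; d=(p-M)-((p-M)@n_)*n_
# axis offsets at TCP; stopper axis tilt; lug angle
A=r.as_matrix(); tip=p+A[:,2]*9-M; a=np.radians(94.3); lug=A@np.array([np.cos(a),-np.sin(a),0])
print('h',h.round(2),'flange off ex,ey',(tip@ex).round(2),(tip@ey).round(2),'lug',np.degrees(np.arctan2(lug@ey,lug@ex)).round(1),'tilt err',np.degrees(np.arccos(-A[:,2]@n_)).round(2))
F=s['force']; print('F along n',(F@n_).round(2),'ex,ey',(F@ex).round(2),(F@ey).round(2),'torque n',(s['torque']@n_).round(3),'w',s['gripper_width'].round(1))
if len(sys.argv)>2:
    p1,r1=pose(float(sys.argv[1]),float(sys.argv[2])); plan(p1,r1,int(sys.argv[3]),0.1)
E
python3 st.py 25 144 2
```

```text
h 49.06 flange off ex,ey 0.21 0.29 lug 144.0 tilt err 0.07Traceback (most recent call last):
  File "st.py", line 9, in <module>
    F=s['force']; print('F along n',(F@n_).round(2),'ex,ey',(F@ex).round(2),(F@ey).round(2),'torque n',(s['torque']@n_).round(3),'w',s['gripper_width'].round(1))
                                                                                                                                     ^^^^^^^^^^^^^^^^^^^^^^^^
AttributeError: 'float' object has no attribute 'round'
```

Well centred. Going down the axis.

move_arm --increments '[[[0.1,0,0,0.9,0,0,0],[0.1,0,0,0.9,0,0,0],[0.1,0,0,0.8,0,0,0],[0.1,0,0,0,0,0,0]]]'

```text
time_s: 8.95
ee_pos: [543.5, 128.9, 213.8]
ee_rot: [160.7, -12.4, 52.3]
force: [0.0, 0.8, -0.8]
gripper_width: 21.1
```

```bash
sed -i "s/s\['gripper_width'\].round(1)/s['gripper_width']/" st.py; python3 st.py 14 144 2
```

```text
h 20.72 flange off ex,ey -0.3 0.43 lug 144.0 tilt err 0.07
F along n -0.69 ex,ey -0.26 0.8 torque n 0.006 w 21.084373794864593
[[[0.1, -0.01, 0.03, 0.34, 0.0, 0.001, 0.0],
[0.1, -0.01, 0.03, 0.34, 0.0, 0.001, 0.0]]]
```

move_arm --increments '[[[0.1,0,0,0.5,0,0,0],[0.1,0,0,0.4,0,0,0],[0.1,0,0,0,0,0,0]]]'

```text
time_s: 9.32
ee_pos: [547.4, 128.5, 205.0]
ee_rot: [160.7, -12.4, 52.3]
force: [0.2, -0.0, 0.0]
gripper_width: 21.2
```

```bash
python3 st.py
```

```text
h 11.17 flange off ex,ey -0.06 0.4 lug 144.0 tilt err 0.07
F along n -0.06 ex,ey 0.18 -0.04 torque n 0.056 w 21.1779856623602
```

move_arm --increments '[[[0.1,0,0,0.2,0,0,0],[0.1,0,0,0.2,0,0,0],[0.1,0,0,0,0,0,0]]]'

```text
time_s: 9.7
ee_pos: [549.2, 128.4, 201.5]
ee_rot: [160.7, -12.5, 52.3]
force: [-0.6, 0.5, -1.0]
gripper_width: 21.2
```

```bash
python3 st.py
```

```text
h 7.23 flange off ex,ey 0.25 0.46 lug 144.0 tilt err 0.07
F along n -0.72 ex,ey -0.91 0.52 torque n 0.065 w 21.181929299729905
```

move_arm --increments '[[[0.1,0,0,0.15,0,0,0],[0.1,0,0,0.15,0,0,0],[0.1,0,0,0,0,0,0]]]'

```text
time_s: 10.07
ee_pos: [550.4, 128.3, 198.7]
ee_rot: [160.7, -12.5, 52.3]
force: [-0.8, -0.4, -0.3]
gripper_width: 21.5
```

```bash
python3 st.py
```

```text
h 4.14 flange off ex,ey 0.33 0.47 lug 144.0 tilt err 0.07
F along n 0.05 ex,ey -0.88 -0.42 torque n 0.043 w 21.508905955222314
```

move_arm --increments '[[[0.1,0,0,0.15,0,0,0],[0.1,0,0,0.15,0,0,0],[0.1,0,0,0,0,0,0]]]'

```text
time_s: 10.45
ee_pos: [551.7, 128.2, 195.9]
ee_rot: [160.7, -12.5, 52.3]
force: [-1.3, 0.8, -0.4]
gripper_width: 21.4
```

```bash
python3 st.py
```

```text
h 1.0 flange off ex,ey 0.43 0.5 lug 144.0 tilt err 0.08
F along n 0.14 ex,ey -1.38 0.85 torque n -0.046 w 21.359389337680327
```

move_arm --increments '[[[0.1,0,0,0.1,0,0,0],[0.1,0,0,0.1,0,0,0],[0.1,0,0,0,0,0,0]]]'

```text
time_s: 10.82
ee_pos: [551.9, 128.2, 195.8]
ee_rot: [160.7, -12.5, 52.3]
force: [-1.1, -0.6, 0.6]
gripper_width: 21.4
```

```bash
python3 st.py
```

```text
h 0.86 flange off ex,ey 0.56 0.54 lug 144.0 tilt err 0.09
F along n 0.94 ex,ey -0.83 -0.6 torque n 0.021 w 21.403528021416715
```

It stopped at h≈0.9. I'll press a little along the axis to confirm it is seated.

move_arm --increments '[[[0.1,0,0,0.3,0,0,0],[0.1,0,0,0.4,0,0,0]]]'

```text
time_s: 11.08
ee_pos: [553.0, 128.4, 194.9]
ee_rot: [160.6, -12.7, 52.2]
force: [-24.7, 0.7, 30.7]
gripper_width: 21.5
```

```bash
python3 st.py
python3 - <<'E'
from h import *
ims=[]
for n in ('side','scene'):
    f=grab(n,n+'5'); q=proj(f,M+n_*10)[0].astype(int); i=f['color'][:,:,::-1]
    ims.append(cv2.resize(i[q[1]-24:q[1]+24,q[0]-32:q[0]+32],(400,300),interpolation=cv2.INTER_CUBIC))
cv2.imwrite('pics/v5.png',np.hstack(ims))
E
```

```text
h -0.35 flange off ex,ey 1.27 0.78 lug 143.8 tilt err 0.2
F along n 37.81 ex,ey -10.93 -0.63 torque n 0.05 w 21.545670437536025
```

View pics/v5.png

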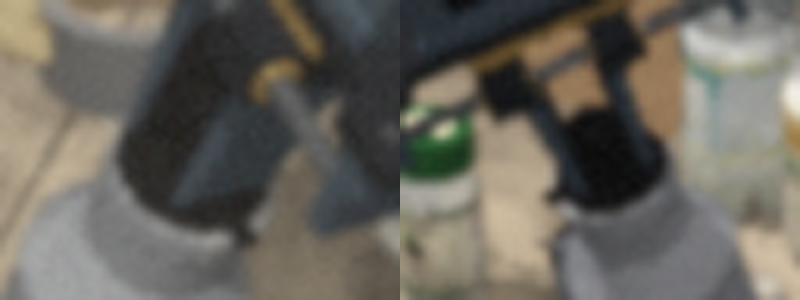

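The flange lies on the rim in both views, with a 38 N reaction and no further travel, so it is seated. I'll relax the press and check before opening.

move_arm --increments '[[[0.1,0,0,-0.05,0,0,0],[0.1,0,0,0,0,0,0],[0.1,0,0,0,0,0,0]]]'

```text
time_s: 11.55
ee_pos: [552.6, 128.4, 195.6]
ee_rot: [160.6, -12.7, 52.2]
force: [0.4, 0.2, -0.6]
gripper_width: 21.1
```

```bash
python3 st.py
```

```text
h 0.47 flange off ex,ey 1.18 0.68 lug 143.8 tilt err 0.27
F along n -0.73 ex,ey 0.09 0.27 torque n 0.057 w 21.093239758537365
```

move_arm --increments '[[[0.25,0,0,0,0,0,0],[0.4,0,0,0,0,0,0],[0.5,0,0,0,0,0,0],[0.5,0,0,0,0,0,0]]]'

```text
time_s: 12.05
ee_pos: [553.5, 128.5, 194.9]
ee_rot: [160.6, -12.7, 52.2]
force: [0.0, 0.6, 0.2]
gripper_width: 45.1
```

move_arm --increments '[[[0.5,0,0,-1,0,0,0],[0.5,0,0,-2,0,0,0],[0.5,0,0,-3,0,0,0],[0.5,0,0,-3,0,0,0],[0.5,0,0,-3,0,0,0],[0.5,0,0,0,0,0,0]]]'

```text
time_s: 12.8
ee_pos: [504.7, 133.6, 312.0]
ee_rot: [160.5, -12.9, 52.3]
force: [-1.1, -0.4, -1.2]
gripper_width: 45.2
```

Run:
```python
from h import *
ims=[]
for n in ('side','scene','wrist'):
    f=grab(n,n+'6'); q=proj(f,M+n_*10)[0].astype(int); i=f['color'][:,:,::-1]
    k=24 if n!='wrist' else 75; print(n,q); q=np.maximum(q,[k*4//3,k])
    ims.append(cv2.resize(i[q[1]-k:q[1]+k,q[0]-k*4//3:q[0]+k*4//3],(400,300),interpolation=cv2.INTER_CUBIC))
    P=cloud(f);I=f['color'].astype(int)
    b=(I.max(2)<80)&(np.linalg.norm(P-M,axis=-1)<36); c=P[b]
    hh=(c-M)@n_; lo=c[(hh>1)&(hh<11)]
    if len(lo)>20:
        cc=lo.mean(0);V=np.linalg.svd(lo-cc)[2][2];V*=np.sign(V[2]);print('flange top h',np.median((lo-M)@n_).round(2),'n',V.round(3),len(lo),'grip top',np.percentile(hh,98).round(1))
o=cv2.imread('pics/side0.png');ims.append(cv2.resize(cv2.imread('pics/scene6.png')[140:320,240:480],(400,300)))
cv2.imwrite('pics/v6.png',np.vstack([np.hstack(ims[:2]),np.hstack(ims[2:])]))
```

```text
side [293 206]
flange top h 5.05 n [-0.381  0.043  0.924] 280 grip top 34.7
scene [292 168]
flange top h 3.82 n [-0.371  0.081  0.925] 132 grip top 33.9
wrist [319 194]
flange top h 6.49 n [-0.378  0.037  0.925] 1536 grip top 27.1
```

View pics/v6.png

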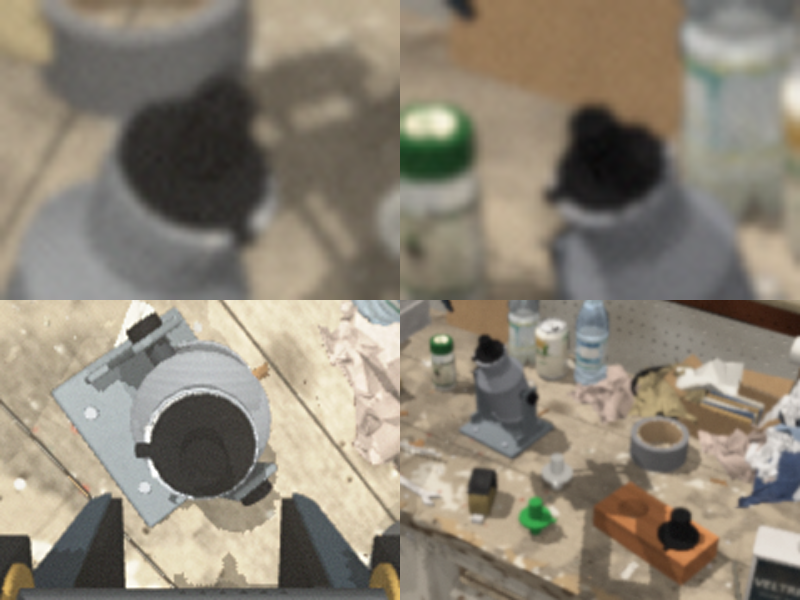

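The stopper is seated flush: flange top about 5 mm above the rim plane, with the same normal as before. The larger stopper is still in the rack. Handing in.

```bash
python3 -c "
from workcell import job; print(job.job_done())"
```

```text
the job is handed in; nothing more can be done
None
```

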